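# Refit the photometer cover of a chemistry analyser

## Task

The lamp in the analyser has been changed: put the cover back on its open well. With the cover tilted, hook its lip under the dark steel ledge at the front of the well, where a spring in the pocket pushes back on it; then swing the other end down, gently and without forcing anything, until the spring catch snaps shut over it and the cover is fully home. Leave the other things on the bench and on the analyser where they are.

Things in the scene. Friction and masses are not known exactly. Their poses are not given: they have to be found in the camera images.
- analyser: fixed white chemistry analyser, 400 x 460 mm, flat deck 150 mm above the table, blue sloping panel in front. Origin: centre of its underside; x front to rear, z up. The left half of its deck has an open well, opening 153 mm (x) by 119 mm (y), nothing inside within 30 mm of the deck; ledge at its front edge, spring catch at its rear edge. Carousel and tower to its right
- ledge (a point): middle of the lower rear edge of the dark steel ledge, a plate 4 mm thick flush with the deck: front edge of the opening, full width. Under it is a pocket for the lip. A sprung brass strip 90 mm wide, 8 mm in front of this edge, hangs from 1 to 28 mm below it and pushes the lip to the rear: 5 N at first touch, 1.2 N more per mm, 9 mm travel. Axes as analyser
- seat (a point): where cover's origin lies once home (76.5 mm to the rear of ledge, 6 mm below it): middle of the opening, 10 mm below the deck, level with two rails 8.5 mm wide along the opening's sides that carry the cover. The cover's axes then match these, which are those of analyser
- cover: loose aluminium cover, 0.24-0.4 kg, starts flat on the table. Plate 151.5 (x) x 116 (y) x 4 mm, top 10 mm above the origin (centre of the underside, z up). A lip, 80 mm wide, 0 to 4 mm above the origin, reaches 14 mm beyond the -x edge. The +x end is the free end; the opening leaves 1.5 mm play in x, so it goes down only while the cover is held pushed in, its -x edge on the ledge; 3 mm in y
- fin (a point): centre of the black grip fin that stands on the middle of the cover: 14 mm thick (x), 64 mm long (y), from 10 to 38 mm above the cover's origin; grip it across its thickness. Axes as cover
- lip (a point): middle of the tip of the lip, upper edge: 89.75 mm in -x from the cover's origin, 4 mm above it
- free_edge (a point): middle of the upper edge of the cover's free end: 75.75 mm in +x from the cover's origin, 10 mm above it
- catch (a joint): spring catch, red and black slider 28 mm wide on the deck behind the well. 0: shut (rest); grows to 0.009 m as its nose is pushed to the rear; a spring returns it (2.5 N at rest, 5 N when 5 mm back). The free end going down on the bevelled nose drives it back 3 to 5 mm; it snaps shut over the plate once that is home. Takes 5 to 10 N at the free end, twice that at the fin
- catch_nose (a point): middle of the nose's lower front edge: shut, it overhangs the opening's rear edge by 5 mm and lies 1.5 mm above the deck; the bevel rises from it to the rear at 60 degrees to 12 mm above the deck. The slider runs 28 mm rearwards from the opening's edge
- screwdriver: orange screwdriver 170 mm long lying on the table, leave alone
- old_lamp: small spent lamp, 50 mm, white base, leave alone
- amber_bottle: amber bottle 62 mm across, 130 mm high, leave alone
- buffer_bottle: white bottle 66 mm across, 140 mm high, leave alone
- tip_box: blue box 120 x 85 x 59 mm with clear lid, leave alone
- beaker: glass beaker 72 mm across, 90 mm high, leave alone
- cuvette_box: green and white box 52 x 77 x 30 mm standing on the analyser's deck, behind and left of the well, leave alone
There are look-alikes about, which are no part of the job. There is more than one size of the cover; the job needs the largest.

How it is judged:
On the way, in this order (a step that is already met when the one before it is completed fails the run):
1. the lip is under the ledge, in the pocket, with the cover tilted free end up by at least 6 degrees (x of lip in the frame of ledge below -0.005 m and z of lip in the frame of ledge between -0.025 and 0 m and angle between cover's own z axis and vertical above 0.105 rad), for 0.2 s.
2. the free end has driven the spring catch back by 2 mm or more, the lip still under the ledge (value of joint catch above 0.002 m and x of lip in the frame of ledge below -0.005 m and z of lip in the frame of ledge below 0 m and contact force between cover and catch above 0.3 N).
At the end, for the whole second after the job is handed in: The cover lies still, released, in the well: its origin within 4 mm of the seat in x and y and 2.5 mm in height, level to 0.025 rad, square to 0.06 rad, its lip at least 8 mm under the ledge, and the catch shut over its free end (joint under 1.5 mm) (x of cover in the frame of seat between -0.004 and 0.004 m and y of cover in the frame of seat between -0.004 and 0.004 m and z of cover in the frame of seat between -0.002 and 0.0025 m and angle between the z axis of cover and the z axis of analyser, either way round below 0.025 rad and angle between the x axis of cover and the x axis of analyser, either way round below 0.06 rad and x of lip in the frame of ledge below -0.008 m and value of joint catch below 0.0015 m and linear speed of cover below 0.01 m/s); the robot touches nothing.
It fails at once if the cover is forced: more than 50 N in all between the cover and the analyser, strip and catch included (contact force between cover and analyser above 50 N).
It fails at once if the robot presses on the analyser itself with more than 50 N (contact force between the arm and analyser above 50 N).
It fails at once if another thing is moved by more than 25 mm (distance of any of screwdriver, old_lamp, amber_bottle, buffer_bottle, tip_box, beaker, cuvette_box from where it was at the start of the episode above 0.025 m).
It fails at once if another standing thing is tipped over (angle between any of old_lamp, amber_bottle, buffer_bottle, tip_box, beaker, cuvette_box's own z axis and vertical above 0.5 rad).
It also fails if it takes over 64 s, if anything falls off the work surface, if the arm or the gripper's body presses on something with over 40 N, if the wrist force passes 120 N, or if a joint passes its speed limit or range.

## Robot

A 7-joint arm with a two-finger parallel gripper is mounted at the origin on the work surface. World frame = base frame: x ahead of the robot, y to its left, z up, the work surface at z = 0. Lengths are in m, angles in rad, forces in N, time in s.
With the tool pointing down it reaches from about 0.4 to 0.875 m from the base axis. Payload 19.3 kg.
Tool frame: the origin (TCP) lies at the very end of the fingers, on their centre line; the grasp point (between the pads) lies 19 mm behind it; z points along the fingers, y is the line along which they close (so a half turn about z gives the same grasp; the last joint's range is limited). The gripper opens to 85 mm and grips with 20 to 120 N. Pads are 22 mm wide; open, the fingers measure 114 mm over their backs; the gripper's body (76 mm by 85 mm) begins 54 mm behind the grasp point. The pads swing forward as they close: fully open they stand 13 mm farther back than shut.
Start: joints at [1.128, 0.521, -0.036, 1.599, 0.021, 1.021, -0.113], TCP at [0.228, -0.582, 0.231] pointing down, gripper open.
Joint ranges: [-2.91, 2.91], [-0.3, 2.13], [-1.5, 1.42], [0.17, 2.43], [-1.26, 4.41], [0.16, 1.93], [-2.52, 2.52]. Speed limits (rad/s): [1.89, 1.89, 2.39, 2.39, 3.01, 3.01, 3.01].

## Interface

Orientations are given as [roll, pitch, yaw] about the fixed x, y, z axes, in that order (R = Rz(yaw) Ry(pitch) Rx(roll)).
In Python, from workcell import bot, grab_frame, calibration, job gives the robot as it stands.
- The arm moves only by the shell command python3 -m creep 'ROWS' [FORCE]. ROWS is a JSON list that holds a single list of rows (three levels of brackets), with 1 to 5 rows, each of 7 numbers: the finger opening in m, then dx, dy, dz in fractions of the full range, 1 being 0.6 m, then a rotation vector rx, ry, rz in fractions of the full range, 1 being 2 pi rad; each row is the pose to reach, as a shift and turn from the pose commanded when the command began, along the tool's axes at that moment; what a row does not reach only later rows make up. A row lasts 1/8 s, in which the tool goes at most 0.0625 m and 0.188 rad, less where a joint would pass 70% of its speed; a pose out of reach is approached as far as the arm can. The fingers move at their own pace and stop on an object; FORCE is the grip in N (left out, the last holds). Time passes only in rows, so rows that do not move let the fingers close. It prints the time, the measured TCP pose, the force, the opening and the grip force at its end. Input that does not fit is refused with a message, and nothing moves.
- bot.observe(): the state, without advancing time (a new reading comes with each control period).
- grab_frame(name): name is "scene" or "top"; returns (picture, depth): 420x560x3 uint8, blue, green, red; 420x560 float32, m along the optical axis (not along the pixel's ray), 0 where there is no reading.
- calibration(name): a dict with "vfov" (degrees; the focal length in pixels is half the picture's height over the tangent of half this angle, whatever the lens; pixels are square), "cx", "cy" (the principal point, pixels), "dist_coeffs" ([k1, k2, p1, p2, k3] as OpenCV has them; the pictures are not rectified), "eye" and "attitude" of the camera in the world. Camera axes: x right, y down, z forward; pixel columns grow to the right and rows downward; lengths in m; the calibration is good to about 2 mm. A picture is of the moment at which its call begins. calibration takes no time and is no camera call.
- job.job_done(): hands the job in; it is judged then, once.
The state is a dict: "clock": time; "qpos": joint angles; "qd": joint speeds; "joint_efforts": joint torques, N m; "position": TCP position; "tool_rot": TCP orientation; "force": force on the tool from outside, world axes, zero at the start; "moment": the same for the moment, N m; "grip_width": finger opening in m; "finger_force": force on a finger pad.
Only numpy, scipy, OpenCV 4.12 (cv2) and the standard library are available. Lean on these libraries where they do the work, as an engineer would, in place of code of your own. Each camera call takes 0.05 s, during which the arm holds its last target. There are 200 camera calls.

## Working session

There is one attempt and no reset: what is moved stays moved. The work goes in short steps, Python scripts to look and compute and a shell command to move; the robot and the scene stay as the last step left them, time stands still between calls to the robot, and variables do not carry over. Pictures are saved under pics/ and viewed, at most 10 in all, crops included, and the job is handed in when it is done.

```bash
mkdir -p pics; ls; cat > h.py <<'E'
import numpy as np, cv2
from scipy.spatial.transform import Rotation as R
from workcell import bot, grab_frame, calibration, job
def cam(n):
    c=calibration(n); f=210/np.tan(np.radians(c["vfov"])/2)
    K=np.array([[f,0,c["cx"]],[0,f,c["cy"]],[0,0,1]]); return c,K
E
python3 - <<'E'
from h import *
for n in("scene","top"):
    p,d=grab_frame(n); cv2.imwrite(f"pics/{n}0.png",p); np.savez(f"{n}0.npz",p=p,d=d); print(n,calibration(n))
print(bot.observe())
E
```

```text
pics
scene {'vfov': 57.73902855176562, 'cx': 280.9617249224416, 'cy': 215.09777055403242, 'dist_coeffs': array([-0.04296121,  0.        ,  0.        ,  0.        ,  0.        ]), 'eye': array([ 1.31832474, -0.56895959,  1.08941598]), 'attitude': array([-2.36521368,  0.01479638,  0.9485966 ])}
top {'vfov': 45.80759544080911, 'cx': 271.0615508117871, 'cy': 209.00691452293088, 'dist_coeffs': array([0.02069006, 0.        , 0.        , 0.        , 0.        ]), 'eye': array([ 0.27223865, -0.03434625,  1.4908229 ]), 'attitude': array([-2.97655219e+00,  2.88898506e-03, -1.54838552e+00])}
{'clock': 0.1, 'qpos': array([ 1.12780725,  0.5219147 , -0.03633778,  1.5999186 ,  0.02119755,
        1.02112469, -0.11276688]), 'qd': array([-0.00147685, -0.00321125, -0.00072487,  0.00026129, -0.00036766,
        0.00020872,  0.0008492 ]), 'joint_efforts': array([ 5.54448445e-03, -9.28478193e+01,  1.98573142e+00, -3.70526469e+01,
        1.83412613e-02,  5.37787753e-03,  1.15109547e-04]), 'position': array([ 0.22750313, -0.58181019,  0.23081953]), 'tool_rot': array([-3.14061410e+00,  6.14771020e-05,  3.72818352e-01]), 'force': array([ 0.5312435 , -0.78456428,  0.63811314]), 'moment': array([-0.00367753, -0.03005117, -0.07747699]), 'finger_force': 0.0, 'grip_width': 0.08495706650645485}
```

View pics/scene0.png

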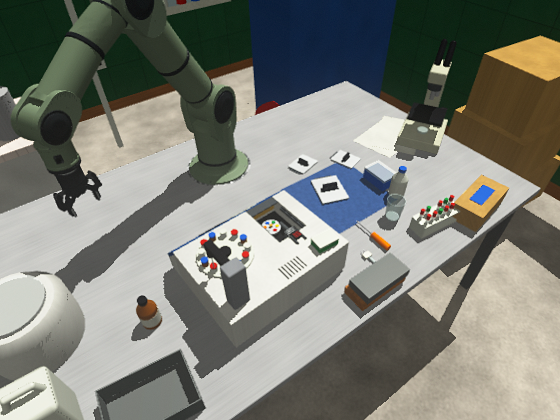

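View pics/top0.png

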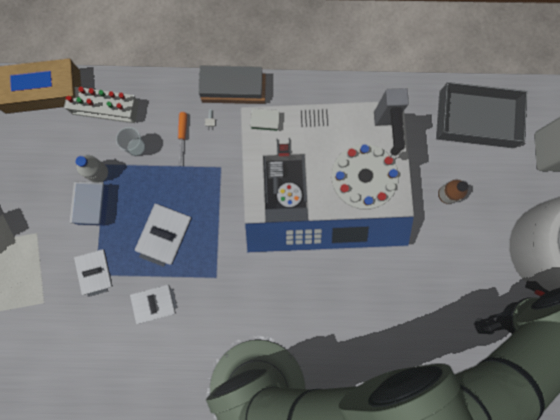

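The top view shows three white covers: (163,235) on the blue mat, (92,272) and (152,304). The first looks largest. The well is at (285,183), with the red catch at (284,147) and the ledge at (285,213). I'll measure all three and confirm in a crop.

```bash
cat >> h.py <<'E'
def rays(n,uv):
    c,K=cam(n); q=cv2.undistortPoints(np.float64(uv).reshape(-1,1,2),K,c["dist_coeffs"])[:,0]
    d=np.c_[q,np.ones(len(q))]@R.from_euler("xyz",c["attitude"]).as_matrix().T
    return np.array(c["eye"]),d
def onplane(n,uv,z):
    e,d=rays(n,uv); return e+d*((z-e[2])/d[:,2])[:,None]
def cloud(n,d):
    v,u=np.mgrid[:420,:560]; e,r=rays(n,np.c_[u.ravel(),v.ravel()])
    return (e+r*d.ravel()[:,None]).reshape(420,560,3)
E
python3 - <<'E'
from h import *
Z=np.load("top0.npz"); p,d=Z["p"],Z["d"]
P=cloud("top",d)
h=cv2.cvtColor(p,cv2.COLOR_BGR2HSV)
for (u,v) in((163,235),(92,272),(152,304)):
    m=((h[...,2]>165)&(h[...,1]<40)).astype(np.uint8)
    s=np.zeros_like(m); s[v-38:v+38,max(0,u-34):u+34]=1
    c=max(cv2.findContours(m*s,0,2)[0],key=cv2.contourArea)
    r=cv2.minAreaRect(onplane("top",c[:,0,:],.01)[:,:2].astype(np.float32)); print(u,v,r)
print("depth z: mat",P[265,120],"table",P[320,60],"deck",P[200,320],"cover",P[222,163])
a=cv2.resize(p[195:275,115:215],None,fx=4,fy=4,interpolation=2)
b=cv2.resize(p[135:235,235:335],None,fx=4,fy=4,interpolation=2)
o=np.zeros((400,800,3),np.uint8); o[:320,:400]=a;o[:,400:]=b; cv2.imwrite("pics/crop1.png",o)
q=np.load("scene0.npz")["p"]
cv2.imwrite("pics/crop2.png",cv2.resize(q[140:270,230:410],None,fx=4,fy=4,interpolation=2))
E
```

```text
163 235 ((0.43761593103408813, 0.30006951093673706), (0.1119021400809288, 0.14786991477012634), 69.84912109375)
92 272 ((0.32028597593307495, 0.5007904767990112), (0.1128455176949501, 0.08565621078014374), 17.155437469482422)
152 304 ((0.22949637472629547, 0.3190917670726776), (0.08706845343112946, 0.11209160834550858), 16.108139038085938)
depth z: mat [ 0.34150328  0.42300285 -0.0034933 ] table [0.17842129 0.58305746 0.00396485] deck [ 0.52310899 -0.15891063  0.15148953] cover [0.47267377 0.30044947 0.00508422]
```

View pics/crop1.png

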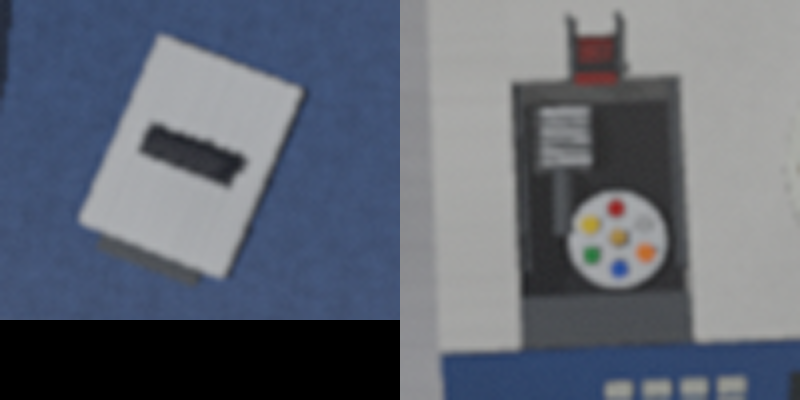

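View pics/crop2.png

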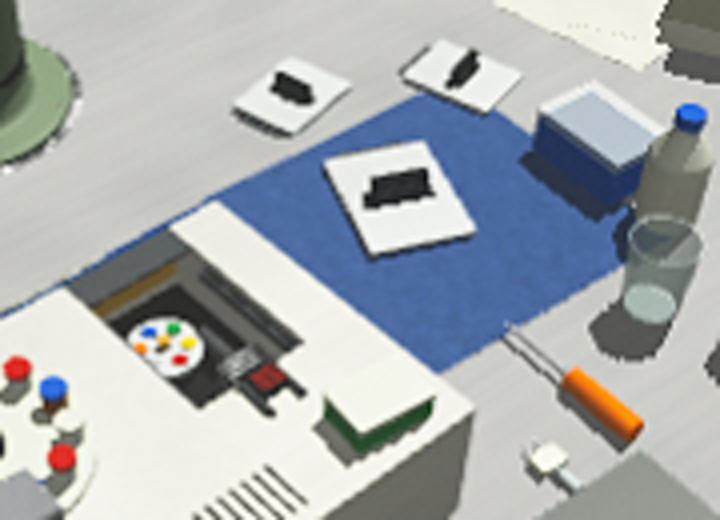

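Left crop: the mat cover (centre about (163,235)) measures ~150x115, the others ~112x86, so this is the large one. Its dark lip points down-left at (152,260) and its black fin lies across the middle. Right crop: opening corners are near (264,155.5), (305,154), (266,209), (307,208) with the ledge in front. Now edge fits in both views.

```bash
cat >> h.py <<'E'
def edge(g,a,b,w=4,sgn=0,trim=.1):
    "line (point,dir) fitted to the strongest gradient near segment ab; sgn +1: brighter to the right-hand normal"
    a,b=np.float64(a),np.float64(b); t=(b-a)/np.linalg.norm(b-a); n=np.array([-t[1],t[0]])
    s=np.arange(-w,w+.01,.25); L=np.linspace(trim,1-trim,40)
    pt=a+(b-a)*L[:,None]; G=pt[:,None]+s[None,:,None]*n
    I=cv2.remap(g.astype(np.float32),G[...,0].astype(np.float32),G[...,1].astype(np.float32),cv2.INTER_LINEAR)
    I=cv2.GaussianBlur(I,(0,0),2,sigmaY=.01); D=np.gradient(I,axis=1); D=D*sgn if sgn else abs(D)
    k=D.argmax(1); q=pt+s[k][:,None]*n
    off=s[k]; ok=abs(off-np.median(off))<1.5
    vx,vy,x,y=cv2.fitLine(q[ok].astype(np.float32),cv2.DIST_HUBER,0,.01,.01).ravel()
    return np.array([x,y]),np.array([vx,vy])
def inter(l,m):
    A=np.c_[l[1],-m[1]]; return l[0]+l[1]*np.linalg.solve(A,m[0]-l[0])[0]
def quad(g,c,sg=0,w=4,trim=.1):
    "c: 4 corners in order; returns refined corners"
    L=[edge(g,c[i],c[(i+1)%4],w,sg,trim) for i in range(4)]
    return np.array([inter(L[i-1],L[i]) for i in range(4)])
def tri(ua,ub):
    "midpoints of rays of top pixel ua & scene pixel ub, and gaps"
    e,d=rays("top",ua); f,k=rays("scene",ub); o=[]
    for a,b in zip(d,k):
        s=np.linalg.lstsq(np.c_[a,-b],f-e,rcond=None)[0]; P,Q=e+a*s[0],f+b*s[1]; o.append(np.r_[(P+Q)/2,np.linalg.norm(P-Q)])
    return np.array(o)
E
python3 - <<'E'
from h import *
np.set_printoptions(precision=4,suppress=True)
T=cv2.cvtColor(np.load("top0.npz")["p"],6); S=cv2.cvtColor(np.load("scene0.npz")["p"],6)
def c1(a,o): return [(x/4+o[0]-.375,y/4+o[1]-.375) for x,y in a]
# order rl, rr, fr, fl (front = ledge rear edge)
wt=c1([(115,82),(279,77),(290,292),(123,297)],(235,135)); ws=c1([(300,348),(195,408),(105,315),(205,265)],(230,140))
ct=c1([(160,35),(305,90),(225,278),(80,220)],(115,195)); cs=c1([(372,257),(325,160),(425,142),(475,232)],(230,140))
for nm,c,z in(("top",wt,.15),("scene",ws,.15),("top",ct,.01),("scene",cs,.01)):
    q=quad(T if nm=="top" else S,c,w=3,trim=.12); P=onplane(nm,q,z)
    print(nm,q.tolist()); print(P[:,:2],P[:,:2].mean(0),[np.linalg.norm(P[i]-P[i-1]) for i in range(4)])
E
```

```text
top [[262.3236999511719, 154.9144744873047], [304.359619140625, 153.5745849609375], [307.0578308105469, 206.3125762939453], [264.53753662109375, 209.21656799316406]]
[[ 0.6476  0.0023]
 [ 0.6539 -0.1147]
 [ 0.5051 -0.1238]
 [ 0.4944 -0.0076]] [ 0.5752 -0.061 ] [np.float64(0.1534259526414772), np.float64(0.11712587822597652), np.float64(0.1491431609778483), np.float64(0.11661402587282475)]
scene [[305.8399658203125, 225.0897674560547], [278.9505615234375, 242.04766845703125], [255.58071899414062, 220.8485870361328], [282.3277893066406, 205.5073699951172]]
[[ 0.6485 -0.0026]
 [ 0.6558 -0.1189]
 [ 0.5313 -0.1281]
 [ 0.5246 -0.0108]] [ 0.5901 -0.0651] [np.float64(0.12423717976619947), np.float64(0.11652535259102831), np.float64(0.1248852267106401), np.float64(0.11753264294167828)]
top [[154.2640380859375, 202.9500732421875], [190.5035858154297, 216.77798461914062], [170.1696014404297, 264.576416015625], [133.85585021972656, 250.14389038085938]]
[[0.5295 0.3291]
 [0.4897 0.2175]
 [0.3453 0.2706]
 [0.3857 0.381 ]] [0.4375 0.2996] [np.float64(0.15294556748722457), np.float64(0.11849049703265757), np.float64(0.15388152425722576), np.float64(0.11750157187202763)]
scene [[322.5660705566406, 203.14352416992188], [310.1011047363281, 179.6393585205078], [335.3157653808594, 174.6239776611328], [349.0696105957031, 197.35516357421875]]
[[0.493  0.2129]
 [0.3468 0.2649]
 [0.3865 0.3759]
 [0.5318 0.3237]] [0.4395 0.2943] [np.float64(0.11740977410256671), np.float64(0.15520255041308698), np.float64(0.11794727263446197), np.float64(0.1543831234871958)]
```

Cover is at about (0.4385, 0.297), yaw -0.344; the seat is at about (0.575, -0.063), yaw 0.061. The two cameras differ by ~5 mm in y, so I'll correct relative to each camera later.

```bash
cat >> h.py <<'E'
np.set_printoptions(precision=4,suppress=True)
def plan(pos,M):
    "shift and turn in tool axes from the present pose to pos, matrix M"
    o=bot.observe(); A=R.from_euler("xyz",o["tool_rot"]); print("sh",A.inv().apply(np.array(pos)-o["position"]),"rv",(A.inv()*R.from_matrix(M)).as_rotvec())
def Mt(yaw,th=0): # tool: x=cover y, y=cover x; th = cover tilt, free end up
    return (R.from_euler("z",yaw+np.pi/2)*R.from_euler("x",np.pi)*R.from_euler("x",-th)).as_matrix()
E
python3 -c "
from h import *
plan([.45,-.12,.33],Mt(-.344))"
```

```text
sh [ 0.3754 -0.3491 -0.0989] rv [-0.0009 -0.0004 -0.854 ]
```

Careful with the scale: shifts go in shares of 0.6 m and turns go in shares of 2 pi rad. That gives: 0.375 m is 0.625, -0.35 m is -0.5833, -0.854 rad is -0.1359.

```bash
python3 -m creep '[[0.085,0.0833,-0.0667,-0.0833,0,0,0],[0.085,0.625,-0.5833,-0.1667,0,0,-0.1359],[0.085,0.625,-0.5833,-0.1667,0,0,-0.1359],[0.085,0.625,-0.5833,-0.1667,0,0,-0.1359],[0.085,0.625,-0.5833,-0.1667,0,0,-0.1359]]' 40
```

```text
refused: ROWS must be a list holding one list of rows, three levels of brackets. Nothing was moved.
```

The error is about the shape of the input: a list holding one list of rows, three levels of brackets. Fixing that and sending the same move.

```bash
python3 -m creep '[[[0.085,0.0833,-0.0667,-0.0833,0,0,0],[0.085,0.625,-0.5833,-0.1667,0,0,-0.1359],[0.085,0.625,-0.5833,-0.1667,0,0,-0.1359],[0.085,0.625,-0.5833,-0.1667,0,0,-0.1359],[0.085,0.625,-0.5833,-0.1667,0,0,-0.1359]]]' 40
python3 -c "
from h import *
plan([.45,-.12,.33],Mt(-.344))"
```

```text
clock: 0.72
position: [0.358, -0.3132, 0.3029]
tool_rot: [-3.142, 0.0, 1.129]
force: [1.6, -0.6, 0.8]
grip_width: 0.0853
finger_force: 0.0
sh [ 0.2139  0.0006 -0.0272] rv [-0.      0.0003 -0.0979]
```

```bash
python3 -c "
from h import *
plan([.4385,.297,.25],Mt(-.344))"
```

```text
sh [ 0.586  -0.1882  0.0527] rv [-0.      0.0003 -0.0979]
```

In the tool's units: 0.586 m is 0.9767, -0.188 m is -0.3133.

```bash
python3 -m creep '[[[0.085,0.9767,-0.3133,0,0,0,0],[0.085,0.9767,-0.3133,0,0,0,0],[0.085,0.9767,-0.3133,0,0,0,0],[0.085,0.9767,-0.3133,0,0,0,0],[0.085,0.9767,-0.3133,0,0,0,0]]]'
python3 -c "
from h import *
plan([.4385,.297,.1],Mt(-.344))"
```

```text
clock: 1.35
position: [0.4002, -0.0036, 0.3028]
tool_rot: [3.141, 0.0, 1.122]
force: [2.4, -0.3, -1.2]
grip_width: 0.085
finger_force: 0.0
sh [ 0.2875 -0.0959  0.2027] rv [ 0.0006  0.0001 -0.1043]
```

In the tool's units: 0.285 m is 0.475, 0.2 m is 0.3333, -0.1 rad is -0.0159.

```bash
python3 -m creep '[[[0.085,0.475,-0.16,0.0833,0,0,-0.0159],[0.085,0.475,-0.16,0.1667,0,0,-0.0159],[0.085,0.475,-0.16,0.25,0,0,-0.0159],[0.085,0.475,-0.16,0.3333,0,0,-0.0159],[0.085,0.475,-0.16,0.3333,0,0,-0.0159]]]'
python3 -m creep '[[[0.085,0,0,0,0,0,0],[0.085,0,0,0,0,0,0]]]'
python3 -c "
from h import *
plan([.4385,.297,.1],Mt(-.344))"
```

```text
clock: 1.98
position: [0.4322, 0.2529, 0.1445]
tool_rot: [-3.142, 0.0, 1.223]
force: [2.6, 0.3, 1.0]
grip_width: 0.0848
finger_force: 0.0
clock: 2.22
position: [0.4321, 0.2512, 0.1462]
tool_rot: [-3.141, 0.001, 1.223]
force: [0.5, -1.3, 1.2]
grip_width: 0.0848
finger_force: 0.0
sh [ 0.0453 -0.0096  0.0462] rv [-0.0003  0.0006 -0.0039]
```

In the tool's units: 0.132 m is 0.22, 0.125 m is 0.2083, -0.004 rad is -0.0006.

```bash
python3 -m creep '[[[0.085,0.075,-0.0167,0.05,0,0,-0.0006],[0.085,0.075,-0.0167,0.1333,0,0,-0.0006],[0.085,0.075,-0.0167,0.1833,0,0,-0.0006],[0.085,0.075,-0.0167,0.2083,0,0,-0.0006],[0.085,0.075,-0.0167,0.22,0,0,-0.0006]]]'
python3 -m creep '[[[0.085,0,0,0,0,0,0],[0.085,0,0,0,0,0,0]]]'
```

```text
clock: 2.85
position: [0.4391, 0.2968, 0.0147]
tool_rot: [3.141, -0.001, 1.225]
force: [0.1, 0.2, 0.7]
grip_width: 0.085
finger_force: 0.0
clock: 3.1
position: [0.4388, 0.2974, 0.0151]
tool_rot: [3.141, -0.001, 1.226]
force: [0.6, -0.2, 0.1]
grip_width: 0.0852
finger_force: 0.0
```

```bash
python3 - <<'E'
from h import *
p,d=grab_frame("scene"); cv2.imwrite("pics/g1.png",cv2.resize(p[120:240,260:420],None,fx=4,fy=4,interpolation=2))
E
```

```text
(no output)
```

View pics/g1.png

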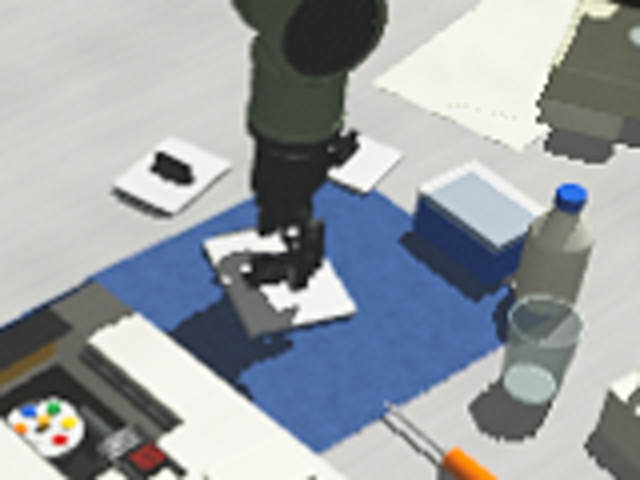

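The fingers straddle the fin (crop (280,262), i.e. pixel (330,185)). Close and lift.

In the tool's units: -0.2 m is -0.3333, -0.15 m is -0.25.

```bash
python3 -m creep '[[[0.0,0,0,0,0,0,0],[0,0,0,0,0,0,0],[0,0,0,0,0,0,0],[0,0,0,0,0,0,0],[0,0,0,0,0,0,0]]]' 80
python3 -m creep '[[[0,0,0,-0.0167,0,0,0],[0,0,0,-0.0833,0,0,0],[0,0,0,-0.1667,0,0,0],[0,0,0,-0.25,0,0,0],[0,0,0,-0.3333,0,0,0]]]'
python3 -m creep '[[[0,0,0,-0.0667,0,0,0],[0,0,0,-0.0667,0,0,0],[0,0,0,-0.0667,0,0,0]]]'
python3 -c "
from h import *
plan([.53,-.066,.26],Mt(.061,.2))"
```

```text
clock: 3.78
position: [0.4381, 0.2973, 0.0143]
tool_rot: [3.141, 0.0, 1.227]
force: [-1.9, -1.9, 6.0]
grip_width: 0.0125
finger_force: 79.1
clock: 4.4
position: [0.4377, 0.297, 0.2161]
tool_rot: [-3.141, 0.0, 1.227]
force: [0.9, -0.6, -3.9]
grip_width: 0.0122
finger_force: 78.8
clock: 4.78
position: [0.4379, 0.2967, 0.2535]
tool_rot: [-3.141, 0.001, 1.227]
force: [0.1, 0.2, -4.4]
grip_width: 0.0128
finger_force: 78.8
sh [-0.3104  0.2091 -0.0063] rv [-0.1978  0.0414 -0.4037]
```

```bash
python3 -c "
from h import *
plan([.575,-.063,.2543],Mt(.061))"
```

```text
sh [-0.2924  0.2505 -0.0006] rv [-0.0006  0.0009 -0.4051]
```

In the tool's units: -0.22 m is -0.3667, 0.19 m is 0.3167, -0.35 rad is -0.0557.

```bash
python3 -m creep '[[[0,-0.0667,0.05,0,0,0,-0.0159],[0,-0.15,0.1167,0,0,0,-0.0239],[0,-0.2167,0.1833,0,0,0,-0.0398],[0,-0.3,0.25,0,0,0,-0.0477],[0,-0.3667,0.3167,0,0,0,-0.0557]]]'
python3 -m creep '[[[0,-0.0083,0.1167,0,0,0,-0.0088],[0,-0.0083,0.15,0,0,0,-0.0088],[0,-0.0083,0.15,0,0,0,-0.0088],[0,-0.0083,0.15,0,0,0,-0.0088]]]'
python3 -c "
from h import *
plan([.575,-.063,.2143],Mt(.061))"
```

```text
clock: 5.4
position: [0.5425, 0.0237, 0.2528]
tool_rot: [-3.139, 0.0, 1.578]
force: [1.3, 1.6, -2.4]
grip_width: 0.0126
finger_force: 78.8
clock: 5.9
position: [0.6319, 0.0219, 0.2528]
tool_rot: [-3.139, -0.0, 1.633]
force: [0.2, 0.2, -3.3]
grip_width: 0.0122
finger_force: 79.6
sh [-0.0812 -0.0619  0.0386] rv [-0.0024 -0.0002  0.0007]
```

In the tool's units: -0.081 m is -0.135, -0.062 m is -0.1033, -0.002 rad is -0.0003.

```bash
python3 -m creep '[[[0,-0.0667,-0.05,0,-0.0003,0,0],[0,-0.135,-0.1033,0.0333,-0.0003,0,0],[0,-0.135,-0.1033,0.0643,-0.0003,0,0],[0,-0.135,-0.1033,0.0643,-0.0003,0,0],[0,-0.135,-0.1033,0.0643,-0.0003,0,0]]]'
python3 - <<'E'
from h import *
for n in("scene","top"):
    p,d=grab_frame(n); cv2.imwrite(f"pics/{n}1.png",p); np.savez(f"{n}1.npz",p=p,d=d)
    o=p[120:270,200:350] if n=="scene" else p[110:260,200:350]
    (a:=globals().setdefault("L",[])).append(cv2.resize(o,None,fx=8/3,fy=8/3,interpolation=2))
cv2.imwrite("pics/hov.png",np.hstack(L)); print(bot.observe()["position"],bot.observe()["tool_rot"])
E
```

```text
clock: 6.52
position: [0.5763, -0.0618, 0.2161]
tool_rot: [3.139, -0.0, 1.633]
force: [-0.5, 0.6, -3.5]
grip_width: 0.0126
finger_force: 79.6
[ 0.5764 -0.062   0.2162] [ 3.1386 -0.0002  1.6331]
```

View pics/hov.png

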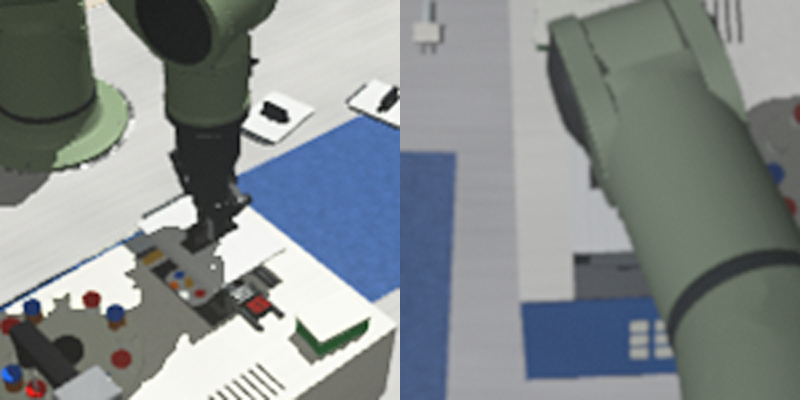

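Left (scene): the cover hovers over the well with its rear-left corner near crop (285,250), low contrast. Right (top): the cover's left edge is at crop column ~573. I'll use the depth masks for its left edge.

```bash
python3 - <<'E'
from h import *
o=bot.observe(); A=R.from_euler("xyz",o["tool_rot"]); org=o["position"]+A.apply([0,0,.0143]); print("cover org",org)
u=np.array([np.cos(.061),np.sin(.061)]); v=np.array([-u[1],u[0]])
for n in("scene","top"):
    Z=np.load(n+"1.npz"); P=cloud(n,Z["d"]); Q=P[...,:2]-org[:2]; X,Y=Q@u,Q@v
    m=(abs(P[...,2]-org[2]-.010)<.012)&(abs(X)<.11)&(abs(Y)<.09)&(Z["d"]>0)
    print(n,m.sum(),"z med",np.median(P[m][:,2]))
    # left edge per x-bin
    for lo in np.arange(-.09,.09,.02):
        s=m&(X>lo)&(X<lo+.02)
        if s.sum()>8: print(round(lo,2),s.sum(),np.sort(Y[s])[[0,2,-3,-1]])
    for lo in np.arange(-.07,.07,.02):
        s=m&(Y>lo)&(Y<lo+.02)
        if s.sum()>8: print("  y",round(lo,2),s.sum(),np.sort(X[s])[[0,2,-3,-1]])
E
```

```text
cover org [ 0.5765 -0.062   0.2019]
scene 982 z med 0.20987712068727954
-0.09 65 [-0.0613 -0.056   0.0173  0.0228]
-0.07 93 [-0.0625 -0.0615  0.0166  0.0194]
-0.05 94 [-0.0621 -0.0614  0.0054  0.0403]
-0.03 54 [-0.0629 -0.0619 -0.0218 -0.0052]
-0.01 109 [-0.0623 -0.0613  0.0499  0.0544]
0.01 166 [-0.0628 -0.0618  0.0529  0.0538]
0.03 154 [-0.063  -0.0609  0.0516  0.0542]
0.05 174 [-0.0622 -0.0618  0.0533  0.0553]
0.07 73 [-0.0605 -0.0592  0.0502  0.0536]
  y -0.07 162 [-0.0744 -0.0731  0.0748  0.0773]
  y -0.05 223 [-0.0888 -0.0868  0.0759  0.078 ]
  y -0.03 190 [-0.0891 -0.0888  0.0757  0.0769]
  y -0.01 159 [-0.0876 -0.0869  0.0753  0.0777]
  y 0.01 117 [-0.0883 -0.0868  0.0758  0.078 ]
  y 0.03 110 [-0.0376 -0.0021  0.0749  0.076 ]
  y 0.05 21 [-0.006   0.0105  0.0731  0.075 ]
top 677 z med 0.21029410924388192
-0.09 153 [-0.0055 -0.0031  0.0569  0.0571]
-0.07 151 [0.0018 0.0041 0.0587 0.0589]
-0.05 132 [0.0087 0.0135 0.0584 0.0586]
-0.03 93 [0.0236 0.0262 0.0577 0.0579]
-0.01 66 [0.0308 0.0333 0.057  0.0572]
0.01 56 [0.038  0.0404 0.0587 0.0589]
0.03 15 [0.0477 0.0504 0.0581 0.0583]
  y -0.01 59 [-0.0898 -0.0894 -0.0551 -0.0495]
  y 0.01 180 [-0.0921 -0.0913 -0.0192 -0.0148]
  y 0.03 284 [-0.0911 -0.0902  0.0292  0.0315]
  y 0.05 154 [-0.0778 -0.0769  0.0402  0.0425]
```

In both cameras the cover sits at (+1.6, -0.5) mm from the seat at this pose, so in the robot frame the seat is about (0.5749, -0.0614, 0.140). Now the tilted approach.

```bash
cat >> h.py <<'E'
YAW=.061; L=np.array([.4985,-.0661,.146]); GZ=.0143
U=np.array([np.cos(YAW),np.sin(YAW),0]); V=np.array([-U[1],U[0],0]); W=np.array([0,0,1.])
def goto(tx,tz,th,dy=0):
    "tip (upper edge of lip) at tx,tz mm in the ledge frame, tilt th"
    c,s=np.cos(th),np.sin(th); ox=tx+89.75*c+4*s; oz=tz+89.75*s-4*c
    O=L+(ox*U+oz*W+dy*V)/1000; M=Mt(YAW,th); plan(O-M@[0,0,GZ],M)
def where():
    o=bot.observe(); M=R.from_euler("xyz",o["tool_rot"]).as_matrix(); O=o["position"]+M@[0,0,GZ]-L
    tip=O+M@[0,-.08975,-.004]; f=np.array(o["force"])
    print("t",round(o["clock"],2),"tip mm",1e3*np.array([tip@U,tip@V,tip@W]),"org",1e3*np.array([O@U,O@V,O@W]),"tilt",np.arctan2(M[2,1],np.hypot(M[0,1],M[1,1])),"F",np.array([f@U,f@V,f@W]),"M",o["moment"],"w",o["grip_width"])
E
python3 -c "
from h import *
where();goto(6,25,.2)"
```

```text
t 6.62 tip mm [-11.6732  -0.7931  59.5917] org [78.0883 -0.6741 55.8608] tilt 0.002998569814786337 F [-0.1613  0.1594 -3.7763] M [-0.0109 -0.0114 -0.0039] w 0.012276568167645427
sh [0.0007 0.0138 0.0173] rv [-0.197  -0.0003  0.0013]
```

In the tool's units: 0.0173 m is 0.0288, 0.0138 m is 0.023, -0.197 rad is -0.0314.

```bash
python3 -m creep '[[[0,0,0.0083,0.0083,-0.0111,0,0],[0,0.0012,0.023,0.0167,-0.0223,0,0.0002],[0,0.0012,0.023,0.0288,-0.0314,0,0.0002],[0,0.0012,0.023,0.0288,-0.0314,0,0.0002]]]' 100
python3 -m creep '[[[0,0,0,0,0,0,0],[0,0,0,0,0,0,0]]]'
python3 -c "
from h import *
where();goto(4,8,.2);goto(4,-4,.2)"
```

```text
clock: 7.12
position: [0.5891, -0.0612, 0.1983]
tool_rot: [2.944, 0.0, 1.631]
force: [-0.3, -0.4, -2.8]
grip_width: 0.0119
finger_force: 102.0
clock: 7.38
position: [0.5902, -0.0612, 0.1986]
tool_rot: [2.943, -0.0, 1.631]
force: [1.3, 0.6, -4.1]
grip_width: 0.0116
finger_force: 102.0
t 7.38 tip mm [ 5.8834 -0.6491 24.7479] org [94.6543 -0.7293 38.5603] tilt 0.19889695463640436 F [ 1.332   0.4884 -4.0576] M [-0.0609  0.3222  0.056 ] w 0.011566029975660452
sh [ 0.0007 -0.0052  0.0159] rv [-0.0011 -0.0001 -0.0009]
sh [ 0.0007 -0.0075  0.0277] rv [-0.0011 -0.0001 -0.0009]
```

In the tool's units: 0.0277 m is 0.0462, -0.0065 m is -0.0108, -0.001 rad is -0.0002.

```bash
python3 -m creep '[[[0,0.0012,-0.007,0.02,-0.0002,0,-0.0002],[0,0.0012,-0.0075,0.03,-0.0002,0,-0.0002],[0,0.0012,-0.0092,0.0383,-0.0002,0,-0.0002],[0,0.0012,-0.0108,0.0462,-0.0002,0,-0.0002],[0,0.0012,-0.0108,0.0462,-0.0002,0,-0.0002]]]'
python3 -c "
from h import *
where();goto(-5,-4,.2);goto(-10,-4,.2)"
```

```text
clock: 8.0
position: [0.5886, -0.0609, 0.1694]
tool_rot: [2.942, 0.0, 1.632]
force: [0.3, -1.6, -4.3]
grip_width: 0.0118
finger_force: 102.0
t 8.0 tip mm [ 4.3219 -0.3053 -4.4917] org [93.0863 -0.3064  9.3627] tilt 0.19936985820242684 F [ 0.1943 -1.6037 -4.2537] M [-0.4134  0.3419  0.0375] w 0.011840022816311305
sh [ 0.0003 -0.009  -0.0024] rv [-0.0006  0.0001 -0.    ]
sh [ 0.0003 -0.0139 -0.0034] rv [-0.0006  0.0001 -0.    ]
```

```bash
python3 - <<'E'
from h import *
p,d=grab_frame("scene"); q,_=grab_frame("top")
cv2.imwrite("pics/ins.png",np.hstack([cv2.resize(p[165:265,230:330],None,fx=4,fy=4,interpolation=2),cv2.resize(q[145:245,235:335],None,fx=4,fy=4,interpolation=2)]))
E
```

```text
(no output)
```

View pics/ins.png

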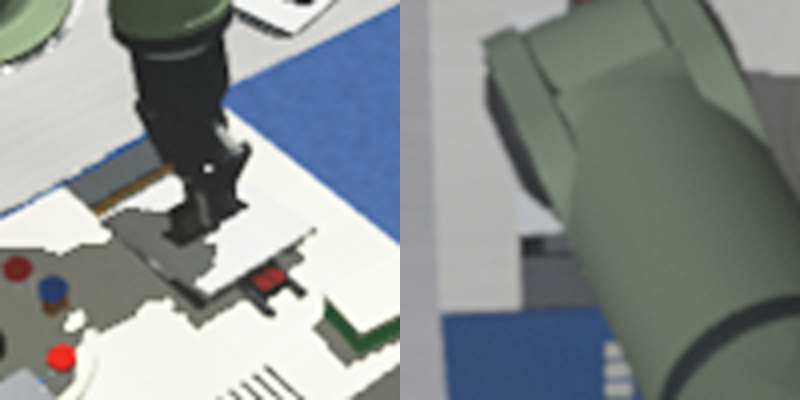

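Scene crop: the cover is tilted in the well with its front edge just behind the ledge (brass strip at (130,190)), the rear end over the red catch at (268,278). Insert gently.

In the tool's units: -0.009 m is -0.015, -0.007 m is -0.0117.

```bash
python3 -m creep '[[[0,0,-0.0042,-0.0013,0,0,0],[0,0,-0.0083,-0.0023,0,0,0],[0,0,-0.0117,-0.0032,0,0,0],[0,0,-0.015,-0.0038,0,0,0],[0,0,-0.015,-0.0038,0,0,0]]]'
python3 -c "
from h import *
where()"
python3 -m creep '[[[0,0,-0.0017,-0.0003,0,0,0],[0,0,-0.0033,-0.0007,0,0,0],[0,0,-0.005,-0.001,0,0,0],[0,0,-0.005,-0.001,0,0,0]]]'
python3 -c "
from h import *
where();goto(-10,-4,.2)"
```

```text
clock: 8.72
position: [0.5793, -0.0615, 0.1702]
tool_rot: [2.942, 0.0, 1.632]
force: [-0.7, -1.7, -3.0]
grip_width: 0.0122
finger_force: 102.1
t 8.72 tip mm [-5.0003 -0.3124 -3.6608] org [83.7587 -0.3192 10.2276] tilt 0.19975365950367852 F [-0.8443 -1.6683 -2.9526] M [-0.5139  0.4229  0.0918] w 0.012189262284195132
clock: 9.22
position: [0.5767, -0.0615, 0.1704]
tool_rot: [2.941, 0.0, 1.632]
force: [3.7, -2.8, -3.8]
grip_width: 0.0121
finger_force: 101.9
t 9.22 tip mm [-7.563  -0.2235 -3.6032] org [81.1841 -0.2192 10.3614] tilt 0.20061168442424948 F [ 3.5462 -3.0237 -3.7953] M [-0.649  -0.5533  0.0092] w 0.012121390191916229
sh [ 0.0002 -0.0025 -0.    ] rv [0.0006 0.     0.0001]
```

In the tool's units: -0.001 m is -0.0017, -0.0005 m is -0.0008.

```bash
python3 -m creep '[[[0,-0.0008,0,0,0,0,0],[0,-0.0017,0,0,0,0,0],[0,-0.0017,0,0,0,0,0]]]'
python3 -c "
from h import *
where()"
python3 -m creep '[[[0,0,-0.0017,-0.0003,0,0,0],[0,0,-0.0033,-0.0007,0,0,0],[0,0,-0.005,-0.001,0,0,0],[0,0,-0.005,-0.001,0,0,0]]]'
python3 -c "
from h import *
where()"
```

```text
clock: 9.6
position: [0.5767, -0.0621, 0.1704]
tool_rot: [2.941, -0.0, 1.632]
force: [3.5, 2.3, -2.7]
grip_width: 0.0117
finger_force: 102.1
t 9.6 tip mm [-7.5603 -0.7665 -3.6172] org [81.1882 -0.7465 10.3391] tilt 0.20051810858647462 F [ 3.656   2.0778 -2.7155] M [ 0.6179 -0.7566 -0.0188] w 0.011660167867405672
clock: 10.1
position: [0.5742, -0.0622, 0.1707]
tool_rot: [2.94, -0.001, 1.632]
force: [7.6, 3.3, -3.3]
grip_width: 0.0122
finger_force: 101.8
t 10.1 tip mm [-10.024   -0.7567  -3.434 ] org [78.7058 -0.7251 10.6406] tilt 0.20185209565967993 F [ 7.7857  2.835  -3.2668] M [ 0.618  -1.546   0.0881] w 0.012153628754854734
```

Careful with the scale: shifts go in shares of 0.6 m and turns go in shares of 2 pi rad. That gives: -0.003 m is -0.005, -0.002 m is -0.0033.

```bash
python3 -m creep '[[[0,0.0008,-0.0017,-0.0003,0,0,0],[0,0.0008,-0.0033,-0.0007,0,0,0],[0,0.0008,-0.005,-0.001,0,0,0],[0,0.0008,-0.005,-0.001,0,0,0]]]'
python3 -c "
from h import *
where();goto(-13.7,-3,.15);goto(-13.7,-2.8,.1)"
```

```text
clock: 10.6
position: [0.5719, -0.0621, 0.171]
tool_rot: [2.938, -0.0, 1.632]
force: [11.4, 1.2, -3.2]
grip_width: 0.0119
finger_force: 101.7
t 10.6 tip mm [-12.3384  -0.4598  -3.2043] org [76.3698 -0.4263 11.0055] tilt 0.20337473448950652 F [11.488   0.4716 -3.2422] M [ 0.306  -2.4598  0.1242] w 0.011928267799691758
sh [ 0.0004 -0.0009  0.0043] rv [ 0.0534 -0.0004  0.0004]
sh [ 0.0004 -0.0007  0.0086] rv [ 0.1034 -0.0004  0.0004]
```

In the tool's units: 0.0043 m is 0.0072, -0.0009 m is -0.0015, 0.0534 rad is 0.0085.

```bash
python3 -m creep '[[[0,0.0002,-0.0005,0.0017,0.0021,0,0],[0,0.0003,-0.001,0.0035,0.0042,0,0],[0,0.0003,-0.0013,0.0053,0.0064,0,0],[0,0.0003,-0.0015,0.0072,0.0085,0,0],[0,0.0003,-0.0015,0.0072,0.0085,0,0]]]'
python3 -c "
from h import *
where();goto(-13.7,-2.8,.1)"
```

```text
clock: 11.22
position: [0.5727, -0.0619, 0.1668]
tool_rot: [2.99, -0.0, 1.632]
force: [15.0, 0.8, -4.4]
grip_width: 0.0122
finger_force: 101.9
t 11.22 tip mm [-12.8081  -0.3167  -2.8905] org [76.5186 -0.2863  6.691 ] tilt 0.15139331965626193 F [14.9953 -0.1044 -4.375 ] M [ 0.1121 -3.6444  0.1738] w 0.0122268183815893
sh [ 0.0003 -0.0005  0.0044] rv [ 0.0514 -0.0005  0.0003]
```

In the tool's units: 0.0044 m is 0.0073, 0.0033 m is 0.0055, 0.0514 rad is 0.0082.

```bash
python3 -c "
from h import *
goto(-12.9,-2.8,.1)"
python3 -m creep '[[[0,0,0,0.0018,0.002,0,0],[0,0,0.0002,0.0037,0.0041,0,0],[0,0,0.0003,0.0055,0.0061,0,0],[0,0,0.0005,0.0073,0.0082,0,0],[0,0,0.0005,0.0073,0.0082,0,0]]]'
python3 -c "
from h import *
where();goto(-12.9,-2.5,.07)"
```

```text
sh [0.0003 0.0003 0.0045] rv [ 0.0514 -0.0005  0.0003]
clock: 11.85
position: [0.5736, -0.0618, 0.1623]
tool_rot: [3.042, -0.0, 1.632]
force: [16.0, 0.5, -4.9]
grip_width: 0.0122
finger_force: 101.9
t 11.85 tip mm [-13.0755  -0.3157  -2.8846] org [76.6266 -0.2838  2.0748] tilt 0.0997706829536075 F [16.0482 -0.5143 -4.8741] M [ 0.1601 -3.6064  0.1444] w 0.012213940349307551
sh [0.0003 0.0005 0.0023] rv [ 0.0298 -0.0005  0.0003]
```

In the tool's units: 0.0023 m is 0.0038, 0.0016 m is 0.0027, 0.03 rad is 0.0048.

```bash
python3 -m creep '[[[0,0,0.0002,0.0013,0.0016,0,0],[0,0,0.0003,0.0027,0.0032,0,0],[0,0,0.0007,0.0038,0.0048,0,0],[0,0,0.0007,0.0038,0.0048,0,0]]]'
python3 -c "
from h import *
where();goto(-13,-2.4,.045)"
```

```text
clock: 12.35
position: [0.5738, -0.0618, 0.16]
tool_rot: [3.072, -0.0, 1.632]
force: [12.4, 0.4, -4.2]
grip_width: 0.0117
finger_force: 102.2
t 12.35 tip mm [-13.3535  -0.3433  -2.5058] org [76.4583 -0.3122 -0.2912] tilt 0.06919187528929951 F [12.3677 -0.3978 -4.1765] M [ 0.1707 -3.3149  0.1441] w 0.011676349044106369
sh [0.0003 0.0006 0.0021] rv [ 0.0242 -0.0004  0.0003]
```

In the tool's units: 0.0021 m is 0.0035, 0.0014 m is 0.0023, 0.0242 rad is 0.0039.

```bash
python3 -m creep '[[[0,0,0.0002,0.0012,0.0013,0,0],[0,0,0.0002,0.0023,0.0025,0,0],[0,0,0.0003,0.0035,0.0039,0,0],[0,0,0.0003,0.0035,0.0039,0,0]]]'
python3 -c "
from h import *
where();goto(-13.4,-2.2,.02)"
```

```text
clock: 12.85
position: [0.5741, -0.0619, 0.158]
tool_rot: [3.097, -0.0, 1.632]
force: [11.0, 0.7, -1.1]
grip_width: 0.0117
finger_force: 102.6
t 12.85 tip mm [-13.4412  -0.3919  -2.3563] org [76.3979 -0.3677 -2.3121] tilt 0.04503043387096109 F [11.0393 -0.0147 -1.0664] M [ 0.242  -3.1047  0.1615] w 0.011654153102360567
sh [0.0004 0.0003 0.0021] rv [ 0.025  -0.0002  0.0003]
```

In the tool's units: 0.0021 m is 0.0035, 0.0016 m is 0.0027, 0.025 rad is 0.004.

```bash
python3 -m creep '[[[0,0,0,0.0008,0.001,0,0],[0,0,0.0002,0.0017,0.0019,0,0],[0,0,0.0002,0.0027,0.0029,0,0],[0,0,0.0003,0.0035,0.004,0,0],[0,0,0.0003,0.0035,0.004,0,0]]]'
python3 -c "
from h import *
where();goto(-13.4,-2,0)"
```

```text
clock: 13.48
position: [0.5745, -0.0618, 0.1559]
tool_rot: [3.121, -0.0, 1.632]
force: [11.6, 0.8, -0.7]
grip_width: 0.0118
finger_force: 102.6
t 13.47 tip mm [-13.4384  -0.3789  -2.2172] org [76.374  -0.3583 -4.409 ] tilt 0.02013986050217713 F [11.6175  0.1153 -0.7032] M [ 0.1454 -3.0338  0.1456] w 0.011781431254768826
sh [0.0004 0.0002 0.0016] rv [ 0.0201 -0.0002  0.0002]
```

In the tool's units: 0.0016 m is 0.0027, 0.0012 m is 0.002, 0.02 rad is 0.0032.

```bash
python3 -m creep '[[[0,0,0,0.0007,0.0008,0,0],[0,0,0.0002,0.0013,0.0016,0,0],[0,0,0.0002,0.002,0.0024,0,0],[0,0,0.0003,0.0027,0.0032,0,0],[0,0,0.0003,0.0027,0.0032,0,0]]]'
python3 -c "
from h import *
where();goto(-13.4,-2,0)"
```

```text
clock: 14.1
position: [0.5747, -0.0618, 0.1545]
tool_rot: [3.141, -0.0, 1.632]
force: [11.3, -0.1, 4.1]
grip_width: 0.0123
finger_force: 103.3
t 14.1 tip mm [-13.3794  -0.3916  -1.8172] org [76.3719 -0.3768 -5.7864] tilt 0.0003428213816595616 F [11.2417 -0.7605  4.0747] M [ 0.1814 -2.5811  0.2074] w 0.012335271897793534
sh [ 0.0004 -0.      0.0002] rv [ 0.0003 -0.0001  0.0002]
```

In the tool's units: 0.0006 m is 0.001, 0.0003 m is 0.0005, 0.005 rad is 0.0008.

```bash
python3 -m creep '[[[0,0,0,0.0005,0.0003,0,0],[0,0,0,0.001,0.0008,0,0],[0,0,0,0.001,0.0008,0,0]]]'
python3 - <<'E'
from h import *
where()
p,d=grab_frame("scene"); a=cv2.resize(p[180:260,240:320],None,fx=5,fy=5,interpolation=2); b=cv2.resize(np.load("scene0.npz")["p"][180:260,240:320],None,fx=5,fy=5,interpolation=2)
cv2.imwrite("pics/home.png",np.hstack([a,b]))
E
```

```text
clock: 14.48
position: [0.5748, -0.0618, 0.1544]
tool_rot: [-3.137, 0.0, 1.632]
force: [8.4, 1.3, 11.3]
grip_width: 0.0116
finger_force: 104.5
t 14.47 tip mm [-13.3887  -0.3564  -1.544 ] org [76.3431 -0.3393 -5.9331] tilt -0.00433510613931985 F [ 8.4938  0.779  11.2546] M [ 0.0781 -2.0507  0.1292] w 0.01160493788518332
```

View pics/home.png

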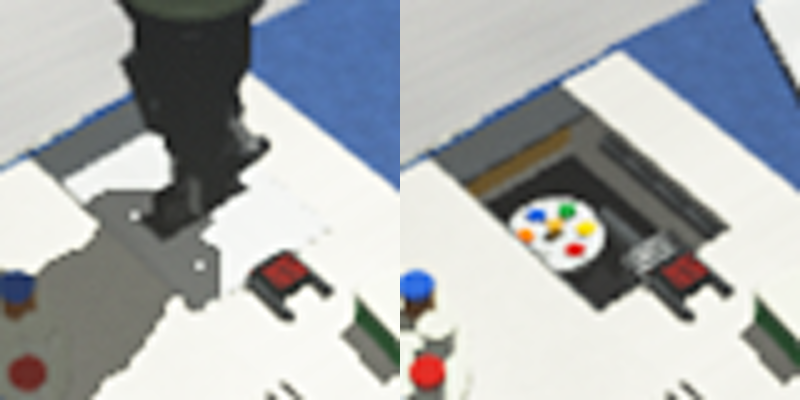

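The cover looks flush and the catch looks unmoved from its rest place (red (285,269) both sides). Check the red centroid numerically.

```bash
python3 - <<'E'
from h import *
def c(p):
    q=p[215:255,270:315].astype(int); w=np.clip(q[...,2]-q[...,:2].max(2)-25,0,None); v,u=np.mgrid[215:255,270:315]; return np.array([(u*w).sum(),(v*w).sum()])/w.sum(),w.sum()
for p in(np.load("scene0.npz")["p"],grab_frame("scene")[0]): x,s=c(p); print(onplane("scene",[x],.158),s)
E
```

```text
[[ 0.6433 -0.0738  0.158 ]] 3053
[[ 0.6667 -0.0558  0.158 ]] 2082
```

```bash
python3 - <<'E'
from h import *
def c(p):
    q=p[222:250,287:312].astype(int); w=np.clip(q[...,2]-q[...,:2].max(2)-25,0,None); v,u=np.mgrid[222:250,287:312]; return np.array([(u*w).sum(),(v*w).sum()])/w.sum(),w.sum()
for p in(np.load("scene0.npz")["p"],np.load("scene1.npz")["p"],grab_frame("scene")[0]): x,s=c(p); print(x,onplane("scene",[x],.158),s)
E
```

```text
[296.5642 233.7645] [[ 0.6667 -0.0558  0.158 ]] 1868
[296.5352 233.765 ] [[ 0.6666 -0.0559  0.158 ]] 2145
[296.5393 233.7706] [[ 0.6667 -0.0559  0.158 ]] 2088
```

The catch is back at its rest position with the plate down: snapped. Ease off, release, retreat upward.

In the tool's units: 0.0006 m is 0.001, -0.0005 m is -0.0008, -0.004 rad is -0.0006.

```bash
python3 -m creep '[[[0,0,0.0007,-0.0008,-0.0006,0,0],[0,0,0.001,-0.0008,-0.0006,0,0]]]'
python3 -c "
from h import *
where()"
python3 -m creep '[[[0.03,0,0,0,0,0,0],[0.085,0,0,0,0,0,0],[0.085,0,0,0,0,0,0],[0.085,0,0,0,0,0,0],[0.085,0,0,0,0,0,0]]]' 20
python3 -m creep '[[[0.085,0,0,-0.0167,0,0,0],[0.085,0,0,-0.0667,0,0,0],[0.085,0,0,-0.15,0,0,0],[0.085,0,0,-0.2333,0,0,0],[0.085,0,0,-0.3167,0,0,0]]]'
python3 -m creep '[[[0.085,0,-0.0833,-0.05,0,0,0],[0.085,0,-0.1833,-0.1,0,0,0],[0.085,0,-0.25,-0.1,0,0,0],[0.085,0,-0.25,-0.1,0,0,0]]]'
```

```text
clock: 14.88
position: [0.5748, -0.0618, 0.1544]
tool_rot: [-3.14, 0.0, 1.632]
force: [6.8, 0.4, 6.7]
grip_width: 0.0122
finger_force: 103.7
t 14.88 tip mm [-13.3247  -0.3632  -1.7631] org [76.4192 -0.342  -5.8969] tilt -0.0014904206892859086 F [6.7704 0.0368 6.7024] M [ 0.2488 -1.6254  0.1606] w 0.012172230391376637
clock: 15.5
position: [0.5732, -0.0621, 0.1533]
tool_rot: [-3.136, 0.0, 1.632]
force: [0.4, -0.2, 0.1]
grip_width: 0.0851
finger_force: 0.0
clock: 16.12
position: [0.574, -0.0618, 0.3459]
tool_rot: [-3.137, 0.0, 1.632]
force: [0.9, -0.4, -0.0]
grip_width: 0.0849
finger_force: 0.0
clock: 16.62
position: [0.4229, -0.0713, 0.4056]
tool_rot: [-3.138, 0.003, 1.63]
force: [0.5, -0.2, 0.7]
grip_width: 0.0853
finger_force: 0.0
```

```bash
python3 - <<'E'
from h import *
p,d=grab_frame("scene"); q,e=grab_frame("top"); print(bot.observe()["force"])
a=cv2.resize(p[180:260,240:320],None,fx=5,fy=5,interpolation=2); b=cv2.resize(q[130:230,235:335],None,fx=4,fy=4,interpolation=2)
cv2.imwrite("pics/end.png",np.hstack([a,b]))
x=p[222:250,287:312].astype(int); w=np.clip(x[...,2]-x[...,:2].max(2)-25,0,None); v,u=np.mgrid[222:250,287:312]; print((u*w).sum()/w.sum(),(v*w).sum()/w.sum())
P=cloud("scene",d); z=P[...,2]
s=[.5758,-.0655]; Q=(P[...,:2]-s)@np.c_[U[:2],V[:2]]
for X in(-.06,-.04,.04,.06):
    m=(abs(Q[...,0]-X)<.01)&(abs(Q[...,1])<.05); m2=(abs(Q[...,0]-X)<.01)&(abs(Q[...,1]-.08)<.012); print(X,np.median(z[m]),"deck",np.median(z[m2]))
E
```

```text
[-0.4306  0.4568  0.1176]
296.5646620542842 233.76317189994677
-0.06 0.14787879982665675 deck 0.14824476229048233
-0.04 0.1482174596856039 deck 0.14742440561171088
0.04 0.14850654600269725 deck 0.14810103200784785
0.06 0.14855214825560836 deck 0.14845898253926382
```

View pics/end.png

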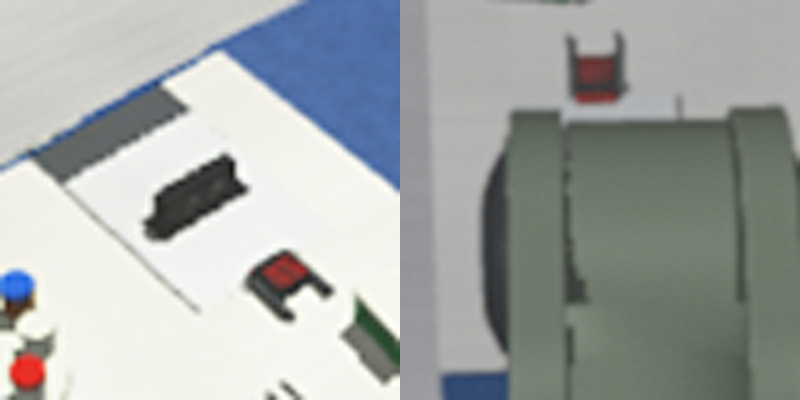

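The cover lies flush in the well (fin at crop (195,195)), its plate reaches under the shut catch at (285,270), and depth shows plate and deck level within 1 mm. Handing in.

```bash
python3 -c "
from workcell import job
print(job.job_done())"
```

```text
the job is handed in; nothing more can be done
None
```

The largest cover is back on the well, lip hooked under the ledge, lying flush with the catch shut over its free end and the arm clear; the job is handed in, with no verdict shown.

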